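Tighten the retaining ring of a lid-crimping die head with a pin spanner

ROBOT

A 6-joint arm with a two-finger parallel gripper is mounted at the origin on a cart in front of the work surface, level with it; the furniture and walls round the work are solid. World frame = base frame: x ahead of the robot, y to its left, z up, the work surface at z = 0. Lengths are in m, angles in rad, forces in N, time in s.
With the tool pointing down it reaches from about 0.375 to 0.9 m from the base axis. Payload 3.1 kg.
Tool frame: the origin (TCP) lies on the centre line of the jaws, within the pads' length; the fingertips stand 19 mm ahead of it and the grasp point (between the pads) is the TCP; z points along the fingers, y is the line along which they close (so a half turn about z gives the same grasp; the last joint's range is limited). The gripper opens to 85 mm and grips with 20 to 120 N. Pads are 22 mm wide; open, the fingers measure 114 mm over their backs; the gripper's body (76 mm by 85 mm) begins 54 mm behind the grasp point. The pads swing forward as they close: fully open they stand 13 mm farther back than shut.
Start: joints at [0.921, 0.527, 1.433, -0, 1.181, -0.178], TCP at [0.283, 0.557, 0.25] pointing down, gripper open.
Joint ranges: [-3.08, 3.08], [-0.75, 2.2], [0.22, 2.44], [-1.43, 4.57], [0, 2.65], [-2.85, 2.85]. Speed limits (rad/s): [2.79, 2.79, 3.14, 3.14, 3.14, 3.14].

INTERFACE

Orientations are given as a unit quaternion [w, x, y, z].
In Python, from bench import r, imaging gives the robot as it stands. The module is installed in compiled form; this text tells all that it offers.
- The arm moves only by the shell command python3 -m inch 'ROWS' [FORCE]. ROWS is JSON, a list that holds one entry, the list of rows, each a list of 7 numbers: the shift along the tool's x, y, z in cm, then the turn, a rotation vector about the tool's x, y, z in degrees, then the closure in counts, from 0 (fully open) to 255 (shut). In form: [[[x, y, z, rx, ry, rz, jaw], ...]]. A call has 1 to 10 rows; each row is the pose to reach, as a shift and turn from the pose commanded when the call began, along the tool's axes at that moment; what a row does not reach only later rows make up. A row lasts 1/8 s, in which the tool goes at most 62.5 mm and 10.7 degrees, less where a joint would pass 70% of its speed; a pose out of reach is approached as far as the arm can. A call with a gripper value outside its range is refused whole. The fingers move at their own pace and stop on an object; FORCE is the grip in N (left out, the last holds). Time passes only in rows, so rows that repeat a pose let the fingers close. It gives the time, the measured TCP pose, the force, the opening and the grip force at its end, in the units of the state.
- r.sense(): the state, without advancing time (a new reading comes with each control period).
- imaging.capture(name): name is "scene" or "top"; returns the picture (400x640x3 uint8, red, green, blue); there is no depth.
- imaging.camera_params(name): a dict with "fx", "fy", "cx", "cy" (pixels), "R" (3x3) and "t" (3): a world point X has camera coordinates R X + t. Camera axes: x right, y down, z forward; pixel columns grow to the right and rows downward; lengths in m; the calibration is good to about 2 mm. A picture is of the moment at which its call begins. camera_params takes no time and is no camera call.
- r.close_job(): hands the job in; it is judged then, once.
The state is a dict: "clock": time; "joints": joint angles; "joint_vel": joint speeds; "joint_efforts": joint torques, N m; "tcp_pos": TCP position; "tool_rot": TCP orientation; "ft_force": force on the tool from outside, world axes, zero at the start; "torque": the same for the moment, N m; "opening": opening from 0.0 (shut) to 1.0 (fully open); "grip_force": force on a finger pad.
Only numpy, scipy, OpenCV 4.12 (cv2) and the standard library are available. Lean on these libraries where they do the work, as an engineer would, in place of code of your own. Each camera call takes 0.05 s, during which the arm holds its last target. There are 200 camera calls.

TASK

The die in the blue lid-crimping head is loose after cleaning. Take the red-handled two-pin spanner from its grey rest, feel both of its pins into the two holes of the steel ring on the head, and turn the ring clockwise (seen from above) until it comes up against its stop and the die is drawn fully home. Use only the spanner on the head and never force it, then lay the spanner back in its rest gently, leaving the other things where they are.

Things in the scene. Friction and masses are not known exactly. Their poses are not given: they have to be found in the camera images.
- die_head: blue round die head, fixed, foot 112 mm across, 70 mm high; origin: centre of its underside, z up; a white mark is on its -x side. On top is a flat steel retaining ring, 90 mm outer, 34 mm bore, 12 mm thick, turning about the head's z axis at constant height. The spanner may press on the head with 60 N at most (pins and bar together); the gripper must not touch the head.
- ring_centre (a point): on the ring's axis, at its top face, 70 mm up; fixed to the head (axes as the head's), does not turn with the ring. The ring has two opposite through holes, centres 30 mm from the axis, 11 mm long radially, 10 mm wide, free to 13 mm below the face. Their line starts anywhere from 0.42 rad counter-clockwise to 0.18 rad clockwise (from above) of the head's y axis; not measured
- spanner: loose pin spanner, about 0.25 kg: dark steel bar 84 mm long (y), 26 wide (x), 10 thick; origin at the centre of the bar's underside, z up; pins point down at y = +30 and -30 mm. Upright red grip on its middle, 16 mm thick (x), 32 wide (y), from z = 10 to 66 mm: pinch it across the 16 mm at about z = 45 mm. The two ends are alike
- pin_left (a point): tip of the pin at the spanner's +y end, 9 mm below the bar's underside; round steel pin, 7 mm diameter, its last 4 mm tapering to 4 mm at the tip
- pin_right (a point): tip of the pin at the spanner's -y end, same as the other pin
- spanner_rest: grey plastic rest, fixed, 46 mm (x) by 124 mm (y); origin: centre of its underside. The bar lies along the rest's y on two cheeks, tops 26 mm high; the pins hang in the trough between them, 16 mm wide, 20 mm deep; end lips 32 mm high stand 112 mm apart (inside) beyond the bar's ends. Set the spanner down with less than 60 N
- timer: white kitchen timer with a black dial, 66 mm across, 39 mm high, origin at the centre of its underside: leave alone
- thermometer: white probe thermometer with a steel needle, lying, 216 x 34 x 20 mm, origin at the centre of its underside: leave alone
- foil_dish_01: round closed foil dish, 190 mm across, 50 mm high, in the left tray: leave alone
- foil_dish_05: round closed foil dish, 190 mm across, 50 mm high, in the right tray: leave alone
- die_top (a point): centre of the top of the dark die in the ring's bore; it does not turn. It sits 0.5 mm (fully up) to 2.5 mm (home) below the ring's top face: cams in the ring draw it down 1.7 mm per rad of clockwise turn. At the clockwise stop (home) the hole line is 0.6 rad clockwise of the head's y axis. The ring turns stiffly, about 0.35 N m, and stays where left; rubbing its face with up to 10 N does not turn it
There are look-alikes about, which are no part of the job. Of the things that look like the spanner, the larger one is meant.

How it is judged:
By the outcome, as a careful person would: the job done as asked, in the order asked, and still so for the second after the job is handed in, with the robot touching nothing.
It also fails if it takes over 61 s, if anything falls off the work surface, if the arm or the gripper's body presses on something with over 40 N, if the wrist force passes 120 N, or if a joint passes its speed limit or range.

## Working session

There is one attempt and no reset: what is moved stays moved. The work goes in short steps, Python scripts to look and compute and a shell command to move; the robot and the scene stay as the last step left them, time stands still between calls to the robot, and variables do not carry over. Pictures are saved under pics/ and viewed, at most 10 in all, crops included, and the job is handed in when it is done.

```bash
mkdir -p pics; python3 - <<'E'
from bench import r, imaging
import cv2,pickle
for n in("scene","top"):
    p=imaging.camera_params(n);im=imaging.capture(n)
    cv2.imwrite(f"pics/{n}0.png",im[:,:,::-1]);print(n,p)
print(r.sense())
E
```

```text
scene {'fx': 443.0658626581981, 'fy': 443.0658626581981, 'cx': 318.1155900000541, 'cy': 194.157173999575, 'R': array([[ 0.64767652, -0.76183984,  0.01073227],
       [-0.35618705, -0.3152035 , -0.87964626],
       [ 0.67353242,  0.56590353, -0.47550739]]), 't': array([-0.37020701,  0.22175698,  0.79413844])}
top {'fx': 361.6361697036505, 'fy': 361.6361697036505, 'cx': 319.24732872040113, 'cy': 199.45610815407363, 'R': array([[-0.01020399, -0.9999094 ,  0.00877917],
       [-0.98013723,  0.00826248, -0.1981483 ],
       [ 0.19805781, -0.0106267 , -0.98013273]]), 't': array([-0.02853901,  0.53876605,  0.86993131])}
{'clock': 0.1, 'joints': array([ 9.21470554e-01,  5.28383920e-01,  1.43375929e+00, -1.82439286e-05,
        1.18140999e+00, -1.78490943e-01]), 'joint_vel': array([ 6.08441392e-04, -3.33085830e-03, -4.32083637e-03, -1.65968715e-05,
        1.28118816e-03,  3.99527071e-04]), 'joint_efforts': array([-8.36478193e-07, -4.43302202e+01, -1.78588861e+01, -2.48131182e-04,
        3.84370724e-03,  1.09461914e-05]), 'tcp_pos': array([0.28312203, 0.55652015, 0.24942959]), 'tool_rot': array([-3.86533928e-04,  2.33245420e-01,  9.72417407e-01, -9.00888880e-04]), 'ft_force': array([-0.369708  , -0.4016774 , -0.15378674]), 'torque': array([-0.03128618,  0.03163439,  0.00841168]), 'grip_force': 0.0, 'opening': 0.9969695023412471}
```

View pics/scene0.png

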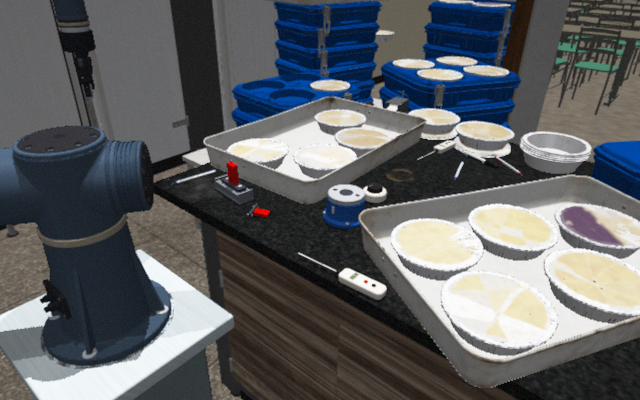

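View pics/top0.png

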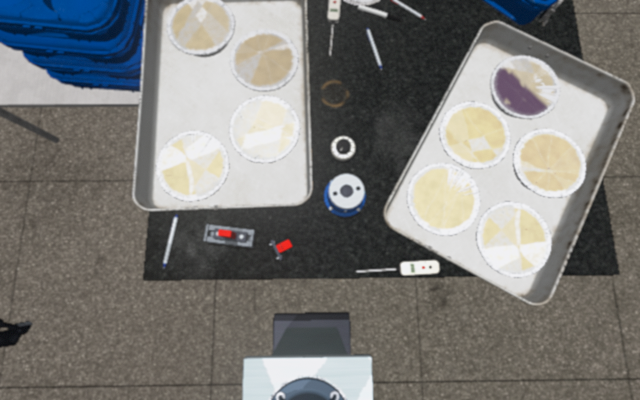

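The scene shows the rest with the red spanner at top (228,236), the head at (345,193) and the small look-alike at (281,246). I'll zoom in on the rest and head.

```bash
cat > h.py <<'E'
from bench import r, imaging
import cv2, numpy as np
from scipy.spatial.transform import Rotation as Ro
def ray(n,u,v,z):
    p=imaging.camera_params(n);R=np.array(p["R"]);t=np.array(p["t"])
    c=-R.T@t;d=R.T@np.array([(u-p["cx"])/p["fx"],(v-p["cy"])/p["fy"],1])
    return c+d*(z-c[2])/d[2]
def proj(n,X):
    p=imaging.camera_params(n);q=np.array(p["R"])@X+p["t"]
    return np.array([p["cx"]+p["fx"]*q[0]/q[2],p["cy"]+p["fy"]*q[1]/q[2]])
def crop(im,u,v,w,h,s):
    return cv2.resize(im[v:v+h,u:u+w],None,fx=s,fy=s,interpolation=cv2.INTER_CUBIC)
E
python3 - <<'E'
from h import *
t=cv2.imread("pics/top0.png");s=cv2.imread("pics/scene0.png")
a=np.hstack([crop(t,195,210,66,50,6),crop(t,312,166,66,50,6)])
b=np.hstack([crop(s,200,155,66,50,6),crop(s,312,178,66,50,6)])
cv2.imwrite("pics/c1.png",np.vstack([a,b]))
E
```

```text
(no output)
```

View pics/c1.png

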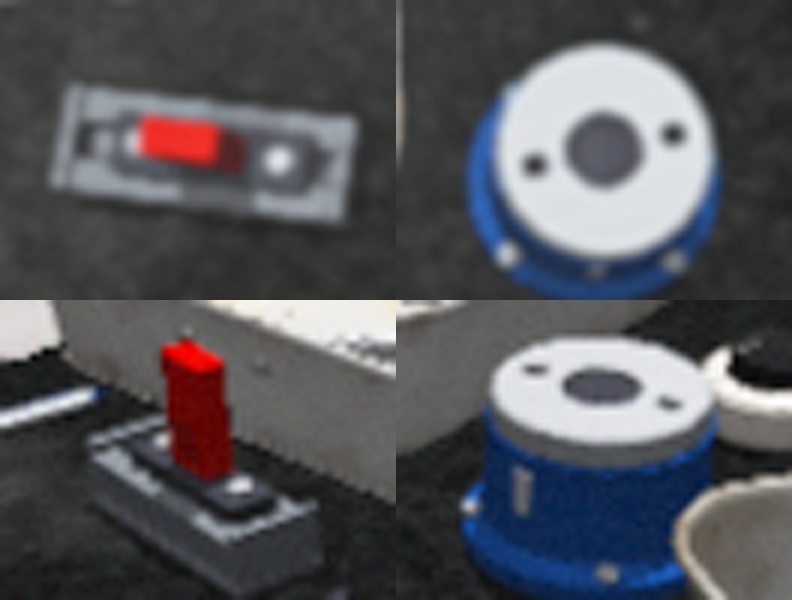

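```bash
cat > m.py <<'E'
from h import *
def blobs(mask,lo,hi):
    n,l,s,c=cv2.connectedComponentsWithStats(mask.astype(np.uint8));return [(c[i],s[i,4]) for i in range(1,n) if lo<=s[i,4]<=hi]
def head(n,bgr,box,K=8):
    u0,v0,w,h=box;c=crop(bgr,u0,v0,w,h,K)
    g=c.min(axis=2)>125
    cs,_=cv2.findContours(g.astype(np.uint8),cv2.RETR_EXTERNAL,cv2.CHAIN_APPROX_NONE)
    k=max(cs,key=cv2.contourArea)
    fill=np.zeros(g.shape,np.uint8);cv2.drawContours(fill,[k],-1,1,-1)
    W=lambda p:ray(n,u0+(p[0]+.5)/K-.5,v0+(p[1]+.5)/K-.5,.07)
    P=np.array([W(p) for p in k[:,0]])[:,:2]
    A=np.c_[2*P,np.ones(len(P))];x=np.linalg.lstsq(A,(P**2).sum(1),rcond=None)[0]
    print(n,"ring",x[:2],"r",np.sqrt(x[2]+x[:2]@x[:2]))
    hs=[(W(q),a) for q,a in blobs((fill>0)&~g,60,20000)]
    for q,a in hs:print("  hole",q[:2],a)
    sm=[q for q,a in sorted(hs,key=lambda z:z[1])[-3:-1]] if len(hs)>2 else []
    if sm:d=sm[0]-sm[1];print("  mid",(sm[0]+sm[1])[:2]/2,"len",np.hypot(*d[:2]),"angle",np.arctan2(d[1],d[0]))
E
python3 - <<'E'
from m import *
t=cv2.imread("pics/top0.png");s=cv2.imread("pics/scene0.png")
head("top",t,(318,168,54,50));head("scene",s,(322,178,44,32))
print("mark",ray("scene",333,209.7,.035),)
for n,im,b in(("top",t,(195,210,66,50)),("scene",s,(200,155,50,50))):
    c=crop(im,*b,8).astype(int);m=(c[:,:,2]>(225 if n=="top" else 150))&(c[:,:,1]<90)
    q,a=max(blobs(m,50,1e6),key=lambda z:z[1]);u=np.array(b[:2])+(q+.5)/8-.5;print(n,"red",u,a,ray(n,*u,.092))
t6=lambda x,y:(195+x/6-.42,210+y/6-.42)
for nm,x,y,z in(("pinR",279,160,.036),("pinL",131,142,.036),("restTL",75,88,.032),("restBL",55,187,.032),("restTR",356,118,.032),("restBR",345,220,.032)):print(nm,ray("top",*t6(x,y),z))
s6=lambda x,y:(200+x/6-.42,155+(y-300)/6-.42)
for nm,x,y in(("pinL",163,440),("pinR",239,484)):print("sc",nm,ray("scene",*s6(x,y),.036))
print("mark foot etc; red top scene",ray("scene",*s6(193,354),.092))
print(Ro.from_quat(r.sense()["tool_rot"][[1,2,3,0]]).as_matrix())
E
```

```text
top ring [ 0.55775131 -0.10144733] r 0.04568751455876882
  hole [ 0.55774993 -0.10163684] 7049
  hole [ 0.56415923 -0.13098234] 490
  hole [ 0.55125071 -0.0723727 ] 499
  mid [ 0.55770497 -0.10167752] len 0.06001433133461763 angle -1.3540117304605863
scene ring [ 0.55526312 -0.10363606] r 0.04672584171602164
  hole [ 0.54837034 -0.07219376] 183
  hole [ 0.55448967 -0.10158681] 3632
  hole [ 0.56072135 -0.13088674] 176
  mid [ 0.55454585 -0.10154025] len 0.05997844145127899 angle -1.3633882226372676
mark [ 0.51479054 -0.09500016  0.035     ]
top red [224.08173373 232.56851295] 3243 [0.45172907 0.19586897 0.092     ]
scene red [231.65957629 163.92722133] 2189 [0.44712697 0.19275531 0.092     ]
pinR [0.44814781 0.16643024 0.036     ]
pinL [0.45638818 0.22948891 0.036     ]
restTL [0.48025762 0.25561982 0.032     ]
restBL [0.43795745 0.26193592 0.032     ]
restTR [0.46623328 0.13491764 0.032     ]
restBR [0.42282441 0.13846909 0.032     ]
sc pinL [0.45508252 0.22998363 0.036     ]
sc pinR [0.44911656 0.17059414 0.036     ]
mark foot etc; red top scene [0.44869956 0.19428536 0.092     ]
[[-8.91192849e-01  4.53623116e-01 -1.17200105e-03]
 [ 4.53624509e-01  8.91191525e-01 -1.57176552e-03]
 [ 3.31488230e-04 -1.93239459e-03 -9.99998078e-01]]
```

```bash
cat >> h.py <<'E'
def to(x,y,z,yaw=None):
    s=r.sense();M=Ro.from_quat(s["tool_rot"][[1,2,3,0]]).as_matrix()
    d=M.T@(np.array([x,y,z])-s["tcp_pos"])*100
    y0=np.arctan2(M[1,1],M[0,1]);rz=0 if yaw is None else -np.degrees((yaw-y0+np.pi)%(2*np.pi)-np.pi)
    print("move",d.round(2),"rz",round(rz,1),"yaw",y0.round(4),"tilt",M[:2,2].round(4),"F",s["ft_force"].round(1),"T",s["torque"].round(2),"t",s["clock"],"tcp",s["tcp_pos"].round(4),"q6",s["joints"][5].round(2),"op",round(s["opening"],3))
E
python3 -c "
from h import *
to(.4515,.1972,.16,-.118)"
```

```text
move [-31.31 -24.37   8.98] rz 69.8 yaw 1.1 tilt [-0.0012 -0.0016] F [-0.4 -0.4 -0.2] T [-0.03  0.03  0.01] t 0.1 tcp [0.2831 0.5565 0.2494] q6 -0.18 op 0.997
```

```bash
python3 -m inch '[[[-4,-3,0,0,0,9,60],[-8,-6,0,0,0,18,110],[-12,-9.3,0,0,0,27,110],[-16,-12.5,1,0,0,36,110],[-20,-15.6,3,0,0,45,110],[-24,-18.7,5,0,0,54,110],[-28,-21.8,7,0,0,63,110],[-31.3,-24.4,9,0,0,69.8,110],[-31.3,-24.4,9,0,0,69.8,110],[-31.3,-24.4,9,0,0,69.8,110]]]' 40
python3 - <<'E'
from h import *
to(.4515,.1972,.071,-.118)
t=imaging.capture("top")[:,:,::-1].copy();s=imaging.capture("scene")[:,:,::-1].copy()
cv2.imwrite("pics/c2.png",np.hstack([crop(t,180,190,100,90,4),crop(s,185,110,100,90,4)]))
E
```

```text
clock: 1.35
tcp_pos: [0.4514, 0.1978, 0.1603]
tool_rot: [-0.0, 0.748, 0.664, -0.0]
ft_force: [0.1, 0.1, -0.2]
opening: 0.568
grip_force: 0.0
move [-0.06  0.02  8.93] rz -0.0 yaw -0.1181 tilt [-0.0008  0.0002] F [ 0.1  0.1 -0.2] T [0.02 0.01 0.04] t 1.35 tcp [0.4514 0.1978 0.1603] q6 0.3 op 0.568
```

View pics/c2.png

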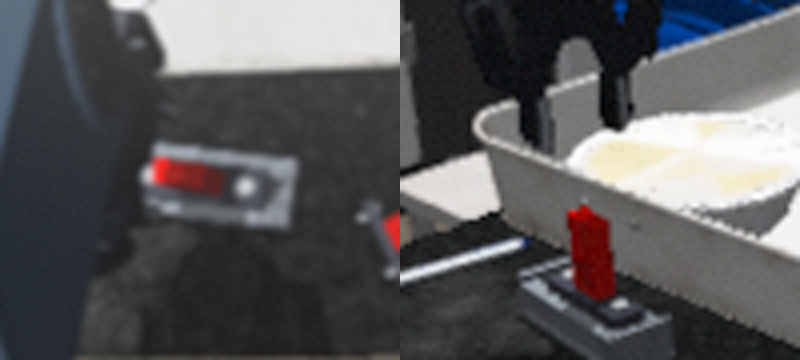

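The open jaws straddle the red grip: in the scene the fingertips are at about (220,146) and (240,141), with the grip below at (232,164). Descending and closing.

```bash
python3 -m inch '[[[0,0,3,0,0,0,110],[0,0,6,0,0,0,110],[0,0,8,0,0,0,110],[0,0,8.9,0,0,0,110],[0,0,8.9,0,0,0,110],[0,0,8.9,0,0,0,140],[0,0,8.9,0,0,0,165],[0,0,8.9,0,0,0,185],[0,0,8.9,0,0,0,220],[0,0,8.9,0,0,0,255]]]' 50
python3 -c "
from h import *
to(.4515,.1972,.071,-.118)"
```

```text
clock: 2.7
tcp_pos: [0.452, 0.1976, 0.0718]
tool_rot: [0.0, 0.748, 0.664, 0.0]
ft_force: [-1.0, 0.2, 6.2]
opening: 0.177
grip_force: 49.6
move [-0.04 -0.04  0.08] rz -0.0 yaw -0.1185 tilt [0.0008 0.0002] F [-1.   0.2  6.2] T [-0.04  0.09 -0.03] t 2.7 tcp [0.452  0.1976 0.0718] q6 0.3 op 0.177
```

```bash
python3 -m inch '[[[0,0,0,0,0,0,255],[0,0,-1,0,0,0,255],[0,0,-3,0,0,0,255],[0,0,-6,0,0,0,255],[0,0,-9,0,0,0,255],[0,0,-10,0,0,0,255],[0,0,-10,0,0,0,255]]]' 110
python3 - <<'E'
from h import *
to(.5562,-.1016,.155,.212)
E
```

```text
clock: 3.58
tcp_pos: [0.4517, 0.1976, 0.1715]
tool_rot: [0.0, 0.748, 0.664, 0.0]
ft_force: [0.1, 0.3, -1.9]
opening: 0.174
grip_force: 107.2
move [-28.47  13.9    1.66] rz -18.9 yaw -0.1182 tilt [0.0007 0.0001] F [ 0.1  0.3 -1.9] T [-0.02 -0.   -0.01] t 3.575 tcp [0.4517 0.1976 0.1715] q6 0.3 op 0.174
```

```bash
python3 -m inch '[[[-4,2,0,0,0,-3,255],[-8,4,0,0,0,-6,255],[-12,5.9,0,0,0,-9,255],[-16,7.8,0,0,0,-12,255],[-20,9.8,0,0,0,-14,255],[-24,11.7,0.5,0,0,-16.5,255],[-27,13.2,1,0,0,-18.9,255],[-28.5,13.9,1.6,0,0,-18.9,255],[-28.5,13.9,1.6,0,0,-18.9,255],[-28.5,13.9,1.6,0,0,-18.9,255]]]'
python3 - <<'E'
from h import *
to(.5562,-.1016,.13,.212)
t=imaging.capture("top")[:,:,::-1].copy();s=imaging.capture("scene")[:,:,::-1].copy()
cv2.imwrite("pics/top3.png",t);cv2.imwrite("pics/scene3.png",s)
cv2.imwrite("pics/c3.png",np.hstack([crop(t,310,160,66,75,6),crop(s,310,150,66,75,6)]))
E
```

```text
clock: 4.82
tcp_pos: [0.555, -0.1003, 0.1547]
tool_rot: [-0.001, 0.628, 0.778, -0.0]
ft_force: [-0.0, 0.1, -1.5]
opening: 0.175
grip_force: 107.2
move [-0.15  0.09  2.47] rz 0.0 yaw 0.2121 tilt [-0.0024  0.0014] F [-0.   0.1 -1.5] T [-0.    0.04  0.  ] t 4.825 tcp [ 0.555  -0.1003  0.1547] q6 -0.59 op 0.175
```

View pics/c3.png

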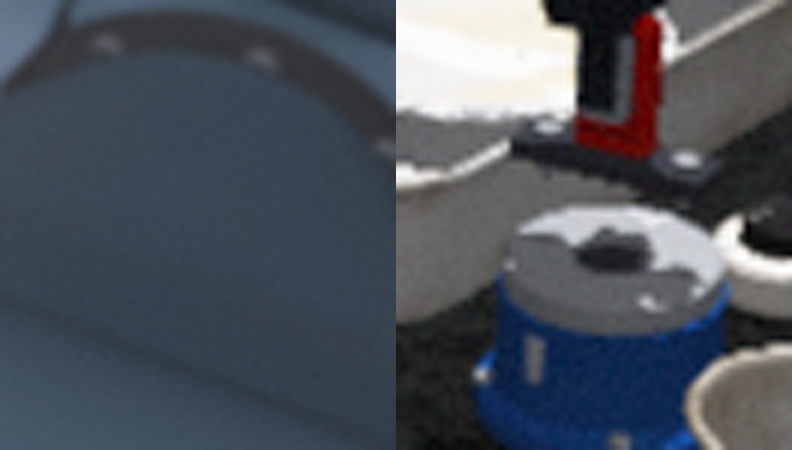

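The top view is blocked by the arm. In the scene view the spanner's discs hover above the ring at about (335,171) and (358,176). I'll compare those with the hole positions this same camera gave.

```bash
python3 - <<'E'
from m import *
s=cv2.imread("pics/scene3.png");z=.1547-.0458+.01
K=8
for b in((328,164,14,14),(351,170,14,14)):
    c=crop(s,*b,K);q,a=max(blobs(c.min(axis=2)>120,20,1e5),key=lambda w:w[1] if 1 else 0)
    u=np.array(b[:2])+(q+.5)/K-.5;print(u,a,ray("scene",*u,z))
P=[ray("scene",334.9,170.7,z),ray("scene",357.9,176.3,z)];print(P,(P[0]+P[1])/2,np.arctan2(*(P[0]-P[1])[[1,0]])-np.pi/2, np.linalg.norm(P[0]-P[1]))
M=Ro.from_quat(r.sense()["tool_rot"][[1,2,3,0]]).as_matrix();p=r.sense()["tcp_pos"]
for sg in(1,-1):
    X=p+M@np.array([sg*.03,0,.0358]);print("expect",X,proj("scene",X))
E
```

```text
[333.65752284 166.95334507] 5254 [ 0.56448207 -0.05441978  0.1189    ]
[357.99989496 176.0362395 ] 595 [ 0.56295483 -0.12899974  0.1189    ]
[array([ 0.54970989, -0.07004506,  0.1189    ]), array([ 0.56164812, -0.12965434,  0.1189    ])] [ 0.555679  -0.0998497  0.1189   ] 0.19765966160457094 0.06079298390479459
expect [ 0.54909614 -0.0709707   0.1195048 ] [335.04972627 170.66409112]
expect [ 0.56178198 -0.12961426  0.11945353] [357.93213905 176.06482308]
```

```bash
python3 -m inch '[[[-0.15,0.07,1,0,0,0,255],[-0.15,0.07,2,0,0,0,255],[-0.15,0.07,2.6,0,0,0,255],[-0.15,0.07,2.9,0,0,0,255],[-0.15,0.07,3.0,0,0,0,255],[-0.15,0.07,3.05,0,0,0,255],[-0.15,0.07,3.1,0,0,0,255],[-0.15,0.07,3.1,0,0,0,255]]]'
python3 -c "
from h import *
to(.556,-.1016,.1225,.212)"
```

```text
clock: 5.92
tcp_pos: [0.5572, -0.1032, 0.1245]
tool_rot: [0.0, 0.629, 0.778, 0.0]
ft_force: [-0.4, -0.4, -2.3]
opening: 0.175
grip_force: 107.2
move [ 0.18 -0.09  0.2 ] rz -0.0 yaw 0.2115 tilt [ 0.0003 -0.0001] F [-0.4 -0.4 -2.3] T [ 0.04 -0.02 -0.01] t 5.925 tcp [ 0.5572 -0.1032  0.1245] q6 -0.59 op 0.175
```

```bash
python3 -m inch '[[[0,0,-0.1,0,0,0,255],[0.18,-0.09,-0.1,0,0,0,255],[0.18,-0.09,0.0,0,0,0,255],[0.18,-0.09,0.07,0,0,0,255],[0.18,-0.09,0.14,0,0,0,255],[0.18,-0.09,0.2,0,0,0,255],[0.18,-0.09,0.2,0,0,0,255]]]'
python3 -c "
from h import *
to(.556,-.1016,.12,.212)"
```

```text
clock: 6.8
tcp_pos: [0.5559, -0.1016, 0.1222]
tool_rot: [-0.0, 0.628, 0.778, -0.0]
ft_force: [0.3, 0.9, -3.2]
opening: 0.171
grip_force: 107.2
move [-0.    0.01  0.22] rz -0.0 yaw 0.2116 tilt [-0.0001  0.    ] F [ 0.3  0.9 -3.2] T [0.01 0.   0.02] t 6.8 tcp [ 0.5559 -0.1016  0.1222] q6 -0.59 op 0.171
```

```bash
python3 -m inch '[[[0,0,0.08,0,0,0,255],[0,0,0.16,0,0,0,255],[0,0,0.24,0,0,0,255],[0,0,0.24,0,0,0,255]]]'
python3 -c "
from h import *
to(.556,-.1016,.1175,.212)"
```

```text
clock: 7.3
tcp_pos: [0.556, -0.1016, 0.1199]
tool_rot: [0.0, 0.628, 0.778, 0.0]
ft_force: [0.6, -1.4, -2.6]
opening: 0.173
grip_force: 107.2
move [ 0.   -0.    0.24] rz -0.0 yaw 0.2116 tilt [ 0.0003 -0.0001] F [ 0.6 -1.4 -2.6] T [ 0.   -0.09  0.04] t 7.3 tcp [ 0.556  -0.1016  0.1199] q6 -0.59 op 0.173
```

```bash
python3 -m inch '[[[0,0,0.08,0,0,0,255],[0,0,0.16,0,0,0,255],[0,0,0.24,0,0,0,255],[0,0,0.24,0,0,0,255]]]'
python3 - <<'E'
from h import *
to(.556,-.1016,.1165,.212)
s=imaging.capture("scene")[:,:,::-1].copy();cv2.imwrite("pics/c4.png",crop(s,310,150,75,75,7))
E
```

```text
clock: 7.8
tcp_pos: [0.5561, -0.1016, 0.1175]
tool_rot: [0.0, 0.628, 0.778, 0.0]
ft_force: [0.3, 0.3, -1.3]
opening: 0.175
grip_force: 107.2
move [ 0.   -0.01  0.1 ] rz -0.0 yaw 0.2116 tilt [ 0.0004 -0.0001] F [ 0.3  0.3 -1.3] T [-0.02 -0.16  0.03] t 7.8 tcp [ 0.5561 -0.1016  0.1175] q6 -0.59 op 0.175
```

View pics/c4.png

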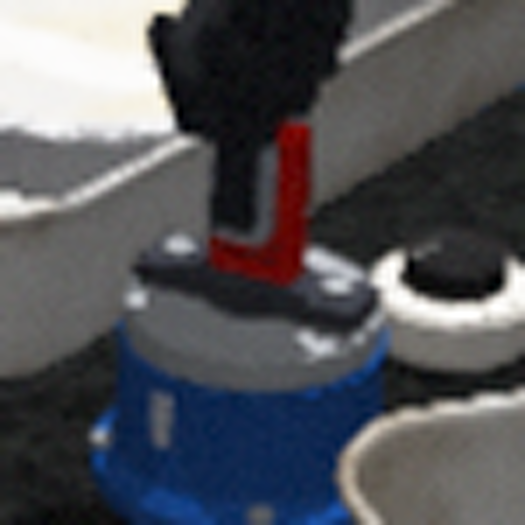

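The pins are in: the bar sits about 1.7 mm above the ring and level, and the wrist force is near zero. I'll turn a little to feel both pins.

```bash
python3 -m inch '[[[0,0,0.05,0,0,1.5,255],[0,0,0.05,0,0,3,255],[0,0,0.05,0,0,4.5,255],[0,0,0.05,0,0,6,255],[0,0,0.05,0,0,8,255],[0,0,0.05,0,0,8,255]]]'
python3 -c "
from h import *
to(.556,-.1016,.117,.212)"
```

```text
clock: 8.6
tcp_pos: [0.5572, -0.1017, 0.1174]
tool_rot: [0.001, 0.682, 0.732, 0.001]
ft_force: [5.0, 1.8, -1.5]
opening: 0.172
grip_force: 107.3
move [ 0.01 -0.12  0.04] rz -8.1 yaw 0.0711 tilt [ 0.0029 -0.0006] F [ 5.   1.8 -1.5] T [ 0.4  -1.04  0.24] t 8.6 tcp [ 0.5572 -0.1017  0.1174] q6 -0.45 op 0.172
```

```bash
python3 -m inch '[[[0,0.05,0,0,0,0,255],[0,0.15,0,0,0,0,255],[0,0.15,0,0,0,1.5,255],[0,0.15,0,0,0,3,255],[0,0.15,0,0,0,4.5,255],[0,0.15,0,0,0,6,255],[0,0.15,0,0,0,6,255]]]'
python3 -c "
from h import *
to(.556,-.1016,.117,.212)"
```

```text
clock: 9.48
tcp_pos: [0.5574, -0.1016, 0.1172]
tool_rot: [0.0, 0.719, 0.695, -0.0]
ft_force: [2.2, 0.2, 1.6]
opening: 0.172
grip_force: 108.0
move [-0.   -0.14  0.02] rz -14.1 yaw -0.0333 tilt [ 0.0002 -0.0002] F [2.2 0.2 1.6] T [ 0.08 -0.58  0.22] t 9.475 tcp [ 0.5574 -0.1016  0.1172] q6 -0.34 op 0.172
```

```bash
python3 -m inch '[[[0,0.04,0,0,0,2,255],[0,0.04,0,0,0,4,255],[0,0.04,0,0,0,6,255],[0,0.04,0,0,0,8,255],[0,0.04,0,0,0,10,255],[0,0.04,0,0,0,12,255],[0,0.04,0,0,0,14,255],[0,0.04,0,0,0,16,255],[0,0.04,0,0,0,16,255]]]'
python3 -c "
from h import *
to(.556,-.1016,.117,.212)"
```

```text
clock: 10.6
tcp_pos: [0.5576, -0.1015, 0.1169]
tool_rot: [-0.0, 0.809, 0.588, -0.0]
ft_force: [1.0, -1.1, 2.7]
opening: 0.177
grip_force: 107.9
move [-0.05 -0.15 -0.01] rz -30.1 yaw -0.3128 tilt [-0.0005  0.0001] F [ 1.  -1.1  2.7] T [-0.3  -0.16  0.24] t 10.6 tcp [ 0.5576 -0.1015  0.1169] q6 -0.06 op 0.177
```

```bash
python3 -m inch '[[[0,0,-0.03,0,0,2,255],[0,0,-0.03,0,0,4,255],[0,0,-0.03,0,0,6,255],[0,0,-0.03,0,0,8,255],[0,0,-0.03,0,0,10,255],[0,0,-0.03,0,0,12,255],[0,0,-0.03,0,0,14,255],[0,0,-0.03,0,0,16,255],[0,0,-0.03,0,0,16,255]]]'
python3 - <<'E'
from h import *
to(.556,-.1016,.117,.212)
s=imaging.capture("scene")[:,:,::-1].copy();cv2.imwrite("pics/c5.png",crop(s,310,150,75,75,7))
E
```

```text
clock: 11.72
tcp_pos: [0.5576, -0.1015, 0.1171]
tool_rot: [-0.0, 0.883, 0.47, -0.0]
ft_force: [1.5, -3.6, -3.2]
opening: 0.174
grip_force: 107.1
move [-0.09 -0.13  0.01] rz -46.1 yaw -0.5921 tilt [-0.0004  0.0001] F [ 1.5 -3.6 -3.2] T [-0.59 -0.18  0.17] t 11.725 tcp [ 0.5576 -0.1015  0.1171] q6 0.21 op 0.174
```

View pics/c5.png

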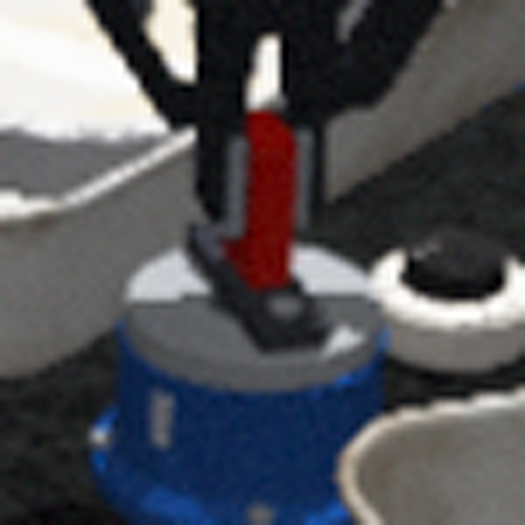

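The spanner is still seated and turning the ring, at moderate torque. Approaching the stop slowly, with a small centring shift.

```bash
python3 -m inch '[[[-0.03,0.05,0,0,0,1.5,255],[-0.03,0.05,0,0,0,3,255],[-0.03,0.05,0,0,0,4.5,255],[-0.03,0.05,0,0,0,6,255],[-0.03,0.05,0,0,0,7.5,255],[-0.03,0.05,0,0,0,7.5,255]]]'
python3 -c "
from h import *
to(.556,-.1016,.117,.212)"
```

```text
clock: 12.52
tcp_pos: [0.5576, -0.1017, 0.1171]
tool_rot: [-0.0, 0.911, 0.412, -0.0]
ft_force: [0.6, 1.2, -4.5]
opening: 0.171
grip_force: 107.3
move [-0.1  -0.13  0.01] rz -53.5 yaw -0.7215 tilt [-0.0011  0.0004] F [ 0.6  1.2 -4.5] T [-0.04 -0.03  0.68] t 12.525 tcp [ 0.5576 -0.1017  0.1171] q6 0.34 op 0.171
```

```bash
python3 -m inch '[[[0,0,0,0,0,0.7,255],[0,0,0,0,0,1.5,255],[0,0,0,0,0,1.5,255]]]'
python3 -c "
from h import *
to(.556,-.1016,.117,.212)"
```

```text
clock: 12.9
tcp_pos: [0.5577, -0.1017, 0.1171]
tool_rot: [-0.0, 0.916, 0.401, -0.001]
ft_force: [0.2, 0.6, -5.6]
opening: 0.173
grip_force: 107.9
move [-0.1  -0.13  0.01] rz -54.9 yaw -0.7463 tilt [-0.0011 -0.0001] F [ 0.2  0.6 -5.6] T [0.15 0.06 1.51] t 12.9 tcp [ 0.5577 -0.1017  0.1171] q6 0.37 op 0.173
```

Torque rose sharply to 1.5 N m, so it is against the stop. I'll unload within the pin slack, lift out and check with the camera.

```bash
python3 -m inch '[[[0,0,0,0,0,-1.5,255],[0,0,0,0,0,-3.2,255],[0,0,0,0,0,-4.2,255],[0,0,0,0,0,-4.2,255]]]'
python3 -c "
from h import *
to(.556,-.1016,.117,.212)"
```

```text
clock: 13.4
tcp_pos: [0.5581, -0.1021, 0.1175]
tool_rot: [-0.0, 0.902, 0.432, 0.0]
ft_force: [-1.5, 1.2, -2.6]
opening: 0.176
grip_force: 107.7
move [-0.09 -0.19  0.05] rz -50.9 yaw -0.6767 tilt [0.0004 0.0005] F [-1.5  1.2 -2.6] T [0.14 0.18 0.  ] t 13.4 tcp [ 0.5581 -0.1021  0.1175] q6 0.3 op 0.176
```

Torque is zero, so the pins are free. Lifting out, moving clear toward the rest (over the work at height) and looking at the ring.

```bash
python3 -m inch '[[[0,0,-0.3,0,0,0,255],[0,0,-0.8,0,0,0,255],[0,0,-1.5,0,0,0,255],[0,0,-3,0,0,0,255],[0,0,-5,0,0,0,255],[0,0,-6,0,0,0,255],[0,0,-6,0,0,0,255]]]'
python3 - <<'E'
from h import *
to(.4520,.1976,.175,-.1185)
E
```

```text
clock: 14.28
tcp_pos: [0.5587, -0.1022, 0.1786]
tool_rot: [0.001, 0.901, 0.433, 0.001]
ft_force: [-0.6, -1.2, -2.9]
opening: 0.174
grip_force: 107.8
move [ 16.74 -27.06   0.3 ] rz -31.9 yaw -0.675 tilt [ 0.0025 -0.001 ] F [-0.6 -1.2 -2.9] T [ 0.03  0.04 -0.05] t 14.275 tcp [ 0.5587 -0.1022  0.1786] q6 0.3 op 0.174
```

```bash
python3 -m inch '[[[2,-3.3,0,0,0,-4,255],[4,-6.6,0,0,0,-8,255],[6.2,-10,0,0,0,-12,255],[8.5,-13.6,0,0,0,-16,255],[10.8,-17.2,0,0,0,-20,255],[13,-20.8,0,0,0,-24,255],[15,-24,0,0,0,-28,255],[16.7,-27,0.3,0,0,-31.9,255],[16.7,-27,0.3,0,0,-31.9,255],[16.7,-27,0.3,0,0,-31.9,255]]]'
python3 - <<'E'
from m import *
to(.4520,.1976,.0725,-.1185)
t=imaging.capture("top")[:,:,::-1].copy();s=imaging.capture("scene")[:,:,::-1].copy()
cv2.imwrite("pics/top6.png",t);cv2.imwrite("pics/scene6.png",s)
head("top",t,(318,168,54,50));head("scene",s,(322,178,44,32))
cv2.imwrite("pics/c6.png",np.vstack([np.hstack([crop(t,312,166,66,50,6),crop(s,312,178,66,50,6)]),np.hstack([crop(t,195,190,66,50,6),crop(s,195,125,66,50,6)])]))
# mark on cylinder of radius rb about axis
c=np.array([.5575,-.1016])
p=imaging.camera_params("scene");R=np.array(p["R"]);o=-R.T@p["t"]
for rb in(.042,.045):
  for u,v in((332.6,207.5),(332.4,210.5)):
    d=R.T@np.array([(u-p["cx"])/p["fx"],(v-p["cy"])/p["fy"],1]);a=d[:2]@d[:2];b=(o[:2]-c)@d[:2];e=(o[:2]-c)@(o[:2]-c)-rb**2
    X=o+d*((-b-np.sqrt(b*b-a*e))/a);print(rb,X,"head yaw",np.arctan2(-(X[1]-c[1]),-(X[0]-c[0])))
E
```

```text
clock: 15.52
tcp_pos: [0.4517, 0.1969, 0.174]
tool_rot: [0.0, 0.748, 0.664, -0.0]
ft_force: [1.0, -0.3, -1.9]
opening: 0.175
grip_force: 107.8
move [ 0.08  0.02 10.15] rz 0.0 yaw -0.1182 tilt [-0.0002 -0.0004] F [ 1.  -0.3 -1.9] T [-0.    0.05  0.01] t 15.525 tcp [0.4517 0.1969 0.174 ] q6 0.3 op 0.175
top ring [ 0.55774151 -0.10143931] r 0.04600258202871549
  hole [ 0.57600237 -0.07772909] 392
  hole [ 0.55786039 -0.10166898] 6675
  hole [ 0.53948179 -0.12558565] 414
  mid [ 0.55774208 -0.10165737] len 0.06019968835919143 angle 0.918947474627015
scene ring [ 0.55516189 -0.10363977] r 0.04698442089054416
  hole [ 0.5730231  -0.07735577] 134
  hole [ 0.55454418 -0.1015955 ] 3510
  hole [ 0.53618522 -0.1254173 ] 196
  mid [ 0.55460416 -0.10138653] len 0.06055526427668327 angle 0.9168355014964484
0.042 [ 0.51656707 -0.0921928   0.03929172] head yaw -0.22589725293038293
0.042 [ 0.51666328 -0.09178358  0.03067639] head yaw -0.23590626652006116
0.045 [ 0.51299082 -0.09497183  0.04191463] head yaw -0.14783045503630543
0.045 [ 0.51304872 -0.09459403  0.03336954] head yaw -0.15632420423869073
```

View pics/c6.png

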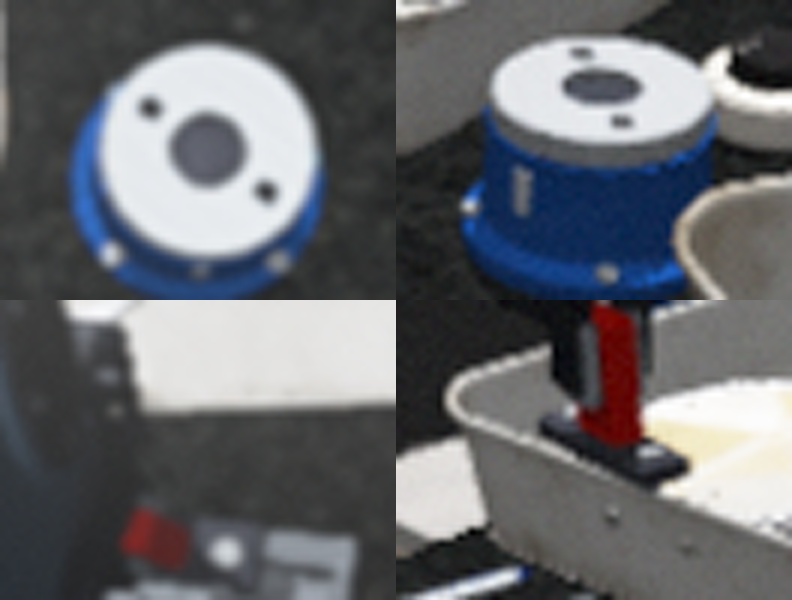

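The top view shows the holes at (337,184) and (356,197), a line about 0.65 rad clockwise of world y. The spanner hangs level over the rest. I'll cross-check the head's yaw with the mark and foot bolts.

```bash
python3 - <<'E'
from h import *
T=lambda x,y:(312+x/6-.42,166+y/6-.42)
S=lambda x,y:(312+(x-396)/6-.42,178+y/6-.42)
ct=np.array([.5577,-.1016]);cs=np.array([.5548,-.1015])
for z in(.03,.035,.04,.045):
    for n,c,q in(("top",ct,T(200,270)),("scene",cs,S(522,190))):
        X=ray(n,*q,z)[:2]-c;print("mark",n,z,np.hypot(*X).round(4),np.arctan2(-X[1],-X[0]).round(3))
for z in(.01,.015,.02):
    for n,c,qs in(("top",ct,(T(111,255),T(280,262))),("scene",cs,(S(468,205),S(607,272)))):
        A=[]
        for q in qs:
            X=ray(n,*q,z)[:2]-c;A.append((np.hypot(*X).round(4),np.arctan2(-X[1],-X[0]).round(3)))
        print("bolts",n,z,A,"bisector",(A[0][1]+A[1][1])/2)
E
```

```text
mark top 0.03 0.0445 -0.026
mark scene 0.03 0.0351 -0.406
mark top 0.035 0.0454 -0.034
mark scene 0.035 0.0399 -0.218
mark top 0.04 0.0463 -0.042
mark scene 0.04 0.0459 -0.074
mark top 0.045 0.0471 -0.05
mark scene 0.045 0.0525 0.036
bolts top 0.01 [(np.float64(0.0517), np.float64(-0.852)), (np.float64(0.0524), np.float64(0.763))] bisector -0.044499999999999984
bolts scene 0.01 [(np.float64(0.0532), np.float64(-0.975)), (np.float64(0.0459), np.float64(0.754))] bisector -0.11049999999999999
bolts top 0.015 [(np.float64(0.0524), np.float64(-0.842)), (np.float64(0.0526), np.float64(0.743))] bisector -0.04949999999999999
bolts scene 0.015 [(np.float64(0.0531), np.float64(-0.817)), (np.float64(0.0538), np.float64(0.735))] bisector -0.04099999999999998
bolts top 0.02 [(np.float64(0.0532), np.float64(-0.832)), (np.float64(0.0528), np.float64(0.724))] bisector -0.05399999999999999
bolts scene 0.02 [(np.float64(0.0544), np.float64(-0.661)), (np.float64(0.0618), np.float64(0.72))] bisector 0.02949999999999997
```

```bash
python3 - <<'E'
from h import *
z=.1382;print(ray("scene",236.9,149.9,z),ray("top",232.1,231.4,z))
s=r.sense();M=Ro.from_quat(s["tool_rot"][[1,2,3,0]]).as_matrix();to(.4520,.1976,.0725,-.1185)
for sg in(1,-1):
    X=s["tcp_pos"]+M@np.array([sg*.03,0,.0358]);print("expect",X,proj("scene",X),proj("top",X))
E
```

```text
[0.44829996 0.16790526 0.1382    ] [0.44909632 0.16611064 0.1382    ]
move [ 0.13 -0.03 10.17] rz -0.1 yaw -0.1197 tilt [ 0.0002 -0.0002] F [ 0.2 -0.2 -1.9] T [ 0.    0.   -0.03] t 15.625 tcp [0.4522 0.1963 0.1742] q6 0.3 op 0.17
expect [0.45574008 0.22609768 0.13840157] [224.49247476 143.27651775] [205.73769939 228.7174122 ]
expect [0.44857813 0.16652666 0.13841221] [237.33552863 149.93131729] [231.88656645 231.61887763]
```

```bash
python3 -m inch '[[[0.12,-0.02,3,0,0,0,255],[0.12,-0.02,6,0,0,0,255],[0.12,-0.02,8,0,0,0,255],[0.12,-0.02,9,0,0,0,255],[0.12,-0.02,9.5,0,0,0,255],[0.12,-0.02,9.8,0,0,0,255],[0.12,-0.02,10.0,0,0,0,255],[0.12,-0.02,10.0,0,0,0,255]]]'
python3 -c "
from h import *
to(.4520,.1976,.072,-.1185)"
```

```text
clock: 16.62
tcp_pos: [0.4517, 0.1984, 0.0746]
tool_rot: [0.0, 0.748, 0.664, 0.0]
ft_force: [0.4, -0.4, -2.4]
opening: 0.176
grip_force: 108.0
move [-0.07  0.04  0.26] rz 0.0 yaw -0.1182 tilt [0.0007 0.0001] F [ 0.4 -0.4 -2.4] T [ 0.03  0.04 -0.06] t 16.625 tcp [0.4517 0.1984 0.0746] q6 0.31 op 0.176
```

```bash
python3 -m inch '[[[-0.07,0.03,0.1,0,0,0,255],[-0.07,0.03,0.17,0,0,0,255],[-0.07,0.03,0.23,0,0,0,255],[-0.07,0.03,0.27,0,0,0,255],[-0.07,0.03,0.27,0,0,0,255]]]'
python3 -c "
from h import *
to(.4520,.1976,.072,-.1185)"
```

```text
clock: 17.25
tcp_pos: [0.4518, 0.1976, 0.0719]
tool_rot: [0.0, 0.748, 0.664, 0.0]
ft_force: [-1.1, 0.5, 2.6]
opening: 0.175
grip_force: 108.5
move [ 0.01  0.02 -0.01] rz 0.0 yaw -0.1182 tilt [0.0003 0.    ] F [-1.1  0.5  2.6] T [-0.03  0.16 -0.04] t 17.25 tcp [0.4518 0.1976 0.0719] q6 0.3 op 0.175
```

```bash
python3 -m inch '[[[0,0,0,0,0,0,255],[0,0,0,0,0,0,195],[0,0,0,0,0,0,180],[0,0,0,0,0,0,150],[0,0,0,0,0,0,110],[0,0,0,0,0,0,110],[0,0,0,0,0,0,110]]]' 20
python3 -m inch '[[[0,0,-2,0,0,0,110],[0,0,-4,0,0,0,110],[0,0,-7,0,0,0,110],[0,0,-11,0,0,0,110],[0,0,-15,0,0,0,110],[0,0,-18,0,0,0,110],[0,0,-18,0,0,0,110],[0,0,-18,0,0,0,110]]]'
python3 - <<'E'
from h import *
to(.4520,.1976,.072,-.1185)
t=imaging.capture("top")[:,:,::-1].copy();s=imaging.capture("scene")[:,:,::-1].copy()
cv2.imwrite("pics/c7.png",np.hstack([crop(t,195,205,66,60,6),crop(s,200,155,66,60,6)]))
E
```

```text
clock: 18.12
tcp_pos: [0.4517, 0.1976, 0.0716]
tool_rot: [-0.0, 0.748, 0.664, 0.0]
ft_force: [-1.0, 0.5, 0.8]
opening: 0.569
grip_force: 0.0
clock: 19.12
tcp_pos: [0.451, 0.1974, 0.2509]
tool_rot: [-0.0, 0.748, 0.664, -0.001]
ft_force: [0.5, -1.0, -0.3]
opening: 0.57
grip_force: 0.0
move [ 0.04  0.13 17.89] rz 0.0 yaw -0.1183 tilt [-0.0016 -0.0003] F [ 0.5 -1.  -0.3] T [-0.    0.05  0.02] t 19.125 tcp [0.451  0.1974 0.2509] q6 0.3 op 0.57
```

View pics/c7.png

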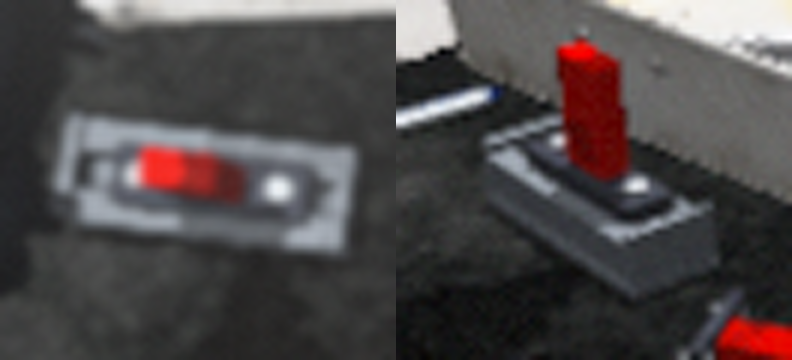

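The spanner lies flat in its rest between the lips, discs at about (217,233) and (241,236) in the top view, as at the start. The arm is clear, so I'm handing in.

```bash
python3 -c "
from bench import r
print(r.close_job())"
```

```text
the job is handed in; nothing more can be done
None
```

The ring is turned clockwise to its stop (holes measured at about 0.61 rad against the stop's 0.6), which should put the die fully home. The spanner is back in its rest, and the job was handed in at about 19 s of the 61 s allowed.

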